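# Put away the scoring lamp

## Task

Scoring is over: put the swing-arm lamp away. Switch it off by pushing the pulled-out knob on top of its column fully in, then fold it from the tip inwards: first fold the light head right back over the forearm, and only then fold the forearm right back over the lower arm, so that all three lie in line one above the other. Leave the tall trophy, the bottle and the mug standing undisturbed.

Things in the scene. Friction and masses are not known exactly. Their poses are not given: they have to be found in the camera images.
- lamp: The fixed part of the lamp, which does not move: a dark round weighted base (180 mm across, 18 mm thick), an upright aluminium column (26 mm across) and the lower arm, a level 24 mm wide aluminium tube clamped to the column, 240 mm from column axis to elbow pivot, top at 225 mm. Origin: column axis at table level; z up; the lower arm runs from the column along this body's -y axis. The folded position of every segment is measured against this arm
- lamp_switch (a joint): the push-pull switch, a plain knurled metal knob (26 mm across, 12 mm thick) on a stem on top of the column, moving along z: 0 = pushed home (off), about 0.010 to 0.012 m = pulled out (on). Stays where it is left; pushing takes about 4 N
- switch_top (a point): centre of the top face of the switch knob: 262 mm above the table when home, up to 274 mm when out
- lamp_forearm (a joint): elbow hinge (vertical axis) between lower arm and forearm, rad: 0 = folded fully back over the lower arm, against a stop; grows counter-clockwise seen from above as it opens, so folding turns the forearm clockwise seen from above. Stiff: stays where left, takes about 0.9 N m (5 N at the wrist knob)
- lamp_head (a joint): wrist hinge (vertical axis) between forearm and light head, rad: 0 = folded fully back over the forearm, against a stop; grows counter-clockwise seen from above as it opens, so folding turns the head clockwise seen from above. Stays where left, takes about 0.2 N m (1.3 N at the handle)
- elbow_axis (a point): a point on the elbow axis, half-way up the forearm tube (241 mm above the table). The forearm (24 mm wide, 20 mm tall, 231 to 251 mm above the table, just above the lower arm) runs from here along this point's +y axis, 175 mm to the wrist axis
- wrist_knob (a point): grip point on the wrist knob, an upright black cylinder, 24 mm across and 40 mm tall, standing on the wrist axis at the forearm's outer end and fixed to the forearm (it does not turn with the head); this point is 306 mm above the table, 27 mm above the head's top face and 15 mm below the knob's top; axes as elbow_axis. Folding the forearm is best done by this knob: pushing on the head's side then would swing the head open again
- head_handle (a point): grip point on the head's handle, an upright black cylinder, 18 mm across and 45 mm tall, fixed on top of the light head 150 mm from the wrist axis; this point is 306 mm above the table, 27 mm above the head's top face and 18 mm below the handle's top. The light head is an aluminium bar 34 mm wide, 22 mm tall (257 to 279 mm above the table, just above the forearm), reaching 168 mm from the wrist axis along this point's -y axis
- trophy_mid (a point): centre, half-way up, of the tall loose brass cup on a 60 mm square stone foot, 305 mm tall, 120 mm across its ears, standing behind the lamp: the open head would hit it if the forearm were folded first
- bottle_mid (a point): centre of the loose clear water bottle, 64 mm across, 210 mm tall, upright
- mug_mid (a point): centre of the loose white mug, 80 mm across, 95 mm tall, upright

How it is judged:
By the outcome, as a careful person would: the job done as asked, in the order asked, and still so for the second after the job is handed in, with the robot touching nothing.
It also fails if it takes over 69 s, if anything falls off the work surface, if the arm or the gripper's body presses on something with over 40 N, if the wrist force passes 120 N, or if a joint passes its speed limit or range.

## Robot

A 6-joint arm with a two-finger parallel gripper is mounted at the origin on the work surface. World frame = base frame: x ahead of the robot, y to its left, z up, the work surface at z = 0. Lengths are in m, angles in rad, forces in N, time in s.
With the tool pointing down it reaches from about 0.425 to 0.95 m from the base axis. Payload 3.5 kg.
Tool frame: the origin (TCP) lies at the very end of the fingers, on their centre line; the grasp point (between the pads) lies 19 mm behind it; z points along the fingers, y is the direction in which the jaws open and shut (so a half turn about z gives the same grasp; the last joint's range is limited). The gripper opens to 85 mm and grips with 20 to 120 N. Pads are 22 mm wide; open, the fingers measure 114 mm over their backs; the gripper's body (76 mm by 85 mm) begins 54 mm behind the grasp point. The pads swing forward as they close: fully open they stand 13 mm farther back than shut.
Start: joints at [1.151, 0.286, 1.577, -0, 1.279, -0.15], TCP at [0.18, 0.651, 0.231] pointing down, gripper open.
Joint ranges: [-2.77, 2.77], [-0.9, 2.22], [0.21, 2.48], [-1.53, 4.67], [0.24, 2.81], [-2.84, 2.84]. Speed limits (rad/s): [2.79, 2.79, 3.14, 3.14, 3.14, 3.14].

## Interface

Orientations are given as a unit quaternion [x, y, z, w].
In Python, from plant import ctrl, imaging gives the robot as it stands.
- The arm moves only by the shell command python3 -m creep 'ROWS' [OPENING] [FORCE]. ROWS is JSON, one flat list of numbers, 4 for each row, row after row: the shift along the tool's x, y, z in units of 25 mm (1.0 is 25 mm), then the turn about the tool's z in units of 5 degrees (1.0 is 5 degrees). A call has 1 to 20 rows; each row is the pose to reach, as a shift and turn from the pose commanded when the call began, along the tool's axes at that moment; what a row does not reach only later rows make up. A row lasts 1/12 s, in which the tool goes at most 41.7 mm and 7.16 degrees, less where a joint would pass 70% of its speed; a pose out of reach is approached as far as the arm can. A call with a gripper value outside its range is refused whole. OPENING is the closure in counts, from 0 (fully open) to 255 (shut), set as the call begins (- or left out, the last holds). The fingers move at their own pace and stop on an object; FORCE is the grip in N (left out, the last holds). Time passes only in rows, so rows that repeat a pose let the fingers close. It gives the time, the measured TCP pose, the force and the opening at its end, in the units of the state.
- ctrl.get_state(): the state, without advancing time (a new reading comes with each control period).
- imaging.read_camera(name): name is "scene" or "top" or "wrist"; returns the picture (480x640x3 uint8, red, green, blue); there is no depth.
- imaging.camera_info(name): a dict with "intrinsics" (3x3 intrinsics, pixels), "origin" and "attitude" of the camera in the world. Camera axes: x right, y down, z forward; pixel columns grow to the right and rows downward; lengths in m; the calibration is good to about 2 mm. A picture is of the moment at which its call begins: read the wrist's pose just before it. camera_info takes no time and is no camera call; for the wrist camera it gives the pose at the moment of the call.
- ctrl.sign_off(): hands the job in, once; it reports no verdict.
Trained networks look in the newest picture that a camera, given by its name, has taken for a name from the list of things; names that differ only in an ending like _2 or _b are one class to them, and where a whole thing is asked for, a point or a joint stands for the part that bears it (a point fixed in the world has none). Each returns a list of dicts, best first, with "p" (0 to 1); they miss things now and then, are a little off and sometimes report something else, mostly with a low value. They report only what shows in the picture. A call takes as long as a camera call.
- imaging.silhouettes(camera, name): "mask" (480x640 bool, what is visible of it) and "uv" ([column, row] in pixels, amid what is visible of it).
The state is a dict: "time": time; "qpos": joint angles; "dq": joint speeds; "joint_efforts": joint torques, N m; "eef_pos": TCP position; "tcp_rot": TCP orientation; "contact_force": force on the tool from outside, world axes, zero at the start; "wrist_torque": the same for the moment, N m; "opening": opening from 0.0 (shut) to 1.0 (fully open).
Only numpy, scipy, OpenCV 4.12 (cv2) and the standard library are available. Lean on these libraries where they do the work, as an engineer would, in place of code of your own. Each camera call takes 0.05 s, during which the arm holds its last target.

## Working session

There is one attempt and no reset: what is moved stays moved. The work goes in short steps, Python scripts to look and compute and a shell command to move; the robot and the scene stay as the last step left them, time stands still between calls to the robot, and variables do not carry over. Pictures are saved under pics/ and viewed, and the job is handed in when it is done.

```bash
ls; mkdir -p pics; python3 - <<'E'
from plant import ctrl, imaging
import cv2
print(ctrl.get_state())
for n in ("scene","top","wrist"):
    i=imaging.read_camera(n); cv2.imwrite(f"pics/{n}0.png",i[:,:,::-1]); print(n,imaging.camera_info(n))
E
```

```text
pics
{'time': 0.0, 'qpos': array([ 1.15096301e+00,  2.87157384e-01,  1.57816559e+00, -4.20610824e-05,
        1.27861904e+00, -1.50003976e-01]), 'dq': array([-3.48221411e-05, -2.08109448e-03, -1.57482844e-04,  7.13770318e-05,
       -6.19394598e-04, -3.54213109e-04]), 'joint_efforts': array([-1.53274777e-03, -4.05983377e+01, -2.92624837e+01, -2.10560038e-04,
        5.81082510e-03,  8.96131297e-06]), 'eef_pos': array([0.17964525, 0.64997275, 0.22995889]), 'tcp_rot': array([ 1.34499638e-01,  9.90912946e-01, -1.13298117e-03, -3.10857912e-04]), 'contact_force': array([-0.40939416,  0.04294343,  0.95532531]), 'wrist_torque': array([-0.00532427,  0.0081139 ,  0.00265643]), 'opening': 1.0040024976061774}
scene {'intrinsics': array([[513.1726806 ,   0.        , 312.24975176],
       [  0.        , 513.1726806 , 229.00450157],
       [  0.        ,   0.        ,   1.        ]]), 'origin': array([ 1.02246652, -0.46923793,  1.12745875]), 'attitude': array([ 0.86386298,  0.41329751, -0.11684158, -0.26319946])}
top {'intrinsics': array([[446.60237239,   0.        , 324.31580534],
       [  0.        , 446.60237239, 246.86127271],
       [  0.        ,   0.        ,   1.        ]]), 'origin': array([ 0.42598409, -0.05076879,  1.33188916]), 'attitude': array([ 0.71163549, -0.70013174,  0.04515413, -0.03676375])}
wrist {'intrinsics': array([[403.57929638,   0.        , 324.3139046 ],
       [  0.        , 403.57929638, 232.14179728],
       [  0.        ,   0.        ,   1.        ]]), 'origin': array([0.11640375, 0.66690634, 0.37194235]), 'attitude': array([0.78858816, 0.60100533, 0.07825184, 0.10391318])}
```

View pics/scene0.png

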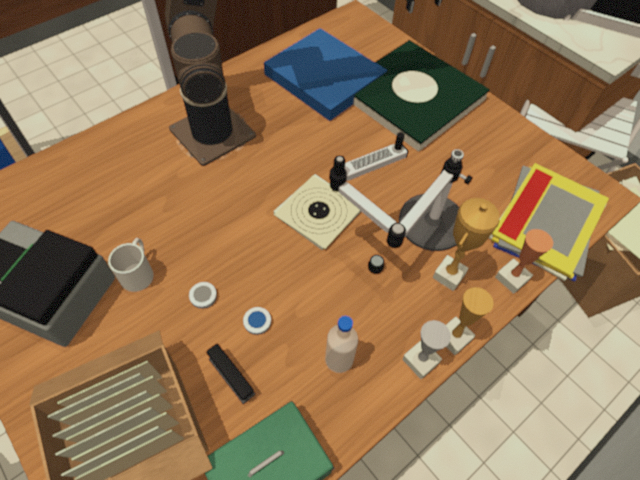

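View pics/top0.png

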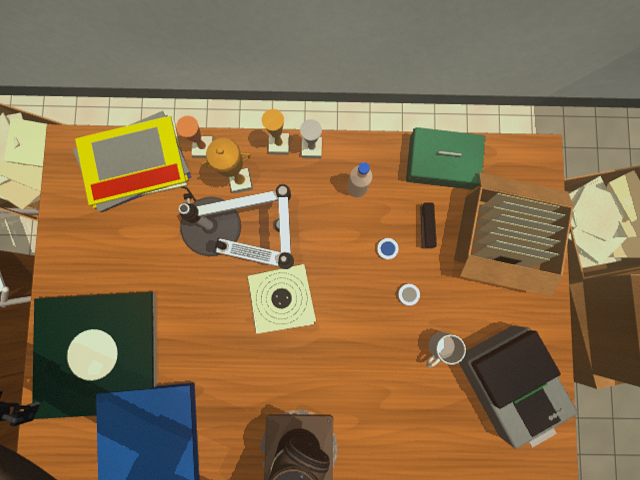

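```bash
cat > h.py <<'E'
from plant import ctrl, imaging
import numpy as np, cv2
from scipy.spatial.transform import Rotation as R
def ray(cam,uv):
    i=imaging.camera_info(cam);K=np.array(i['intrinsics'])
    d=R.from_quat(i['attitude']).apply(np.linalg.inv(K)@[uv[0],uv[1],1]);return np.array(i['origin']),d
def atz(cam,uv,z):
    o,d=ray(cam,uv);return o+d*(z-o[2])/d[2]
def proj(cam,P):
    i=imaging.camera_info(cam);K=np.array(i['intrinsics'])
    p=R.from_quat(i['attitude']).inv().apply(np.atleast_2d(P)-i['origin'])@K.T
    return p[:,:2]/p[:,2:]
def tool(P):
    s=ctrl.get_state();return R.from_quat(s['tcp_rot']).inv().apply(np.array(P)-s['eef_pos'])/0.025
E
python3 - <<'E'
from h import *
Z=dict(lamp_switch=.27,switch_top=.272,lamp_forearm=.25,lamp_head=.279,wrist_knob=.31,head_handle=.31,trophy_mid=.15,bottle_mid=.105,mug_mid=.05,lamp=.1,elbow_axis=.251)
for c in ("top","scene"):
    im=imaging.read_camera(c)
    for n,z in Z.items():
        for r in imaging.silhouettes(c,n)[:2]:
            ys,xs=np.nonzero(r['mask'])
            print(c,n,round(r['p'],2),np.round(r['uv']),atz(c,r['uv'],z).round(3),xs.min(),xs.max(),ys.min(),ys.max(),len(xs))
print(ctrl.get_state()['time'])
E
```

```text
top lamp_switch 0.34 [232. 160.] [0.758 0.166 0.27 ] 203 252 138 192 1606
top lamp_switch 0.31 [226. 226.] [0.596 0.174 0.27 ] 180 293 184 268 5161
top switch_top 0.49 [184. 207.] [0.64  0.277 0.272] 179 190 203 214 117
top lamp_forearm 0.59 [280. 247.] [0.55  0.044 0.25 ] 215 293 184 269 1905
top lamp_head 0.55 [253. 253.] [0.532 0.106 0.279] 215 293 238 268 1062
top wrist_knob 0.83 [280. 248.] [0.54  0.041 0.31 ] 214 293 184 268 1942
top wrist_knob 0.68 [445. 348.] [ 0.321 -0.337  0.31 ] 427 465 332 366 1028
top head_handle 0.8 [250. 251.] [0.533 0.109 0.31 ] 215 292 239 268 1020
top head_handle 0.52 [226. 227.] [0.587 0.165 0.31 ] 179 293 184 268 5185
top trophy_mid 0.62 [231. 161.] [0.793 0.194 0.15 ] 203 252 138 192 1567
top bottle_mid 0.8 [359. 186.] [ 0.744 -0.16   0.105] 347 372 162 197 675
top mug_mid 0.61 [445. 346.] [ 0.298 -0.411  0.05 ] 427 465 332 366 1017
top lamp 0.96 [226. 226.] [0.623 0.211 0.1  ] 179 292 184 268 5229
top elbow_axis 0.65 [278. 251.] [0.539 0.051 0.251] 216 293 184 267 1736
scene lamp_switch 0.52 [457. 155.] [0.638 0.276 0.27 ] 451 463 150 162 129
sc
[... 353 characters left out ...]
79] 329 407 133 185 1341
scene wrist_knob 0.72 [366. 174.] [0.576 0.054 0.31 ] 329 407 134 241 2609
scene head_handle 0.62 [374. 162.] [0.561 0.088 0.31 ] 330 408 133 185 1399
scene head_handle 0.43 [367. 175.] [0.578 0.053 0.31 ] 330 407 134 241 2692
scene trophy_mid 0.63 [464. 234.] [0.757 0.214 0.15 ] 433 500 197 290 2760
scene bottle_mid 0.72 [342. 346.] [ 0.772 -0.167  0.105] 325 357 316 372 1399
scene mug_mid 0.95 [132. 268.] [ 0.3   -0.414  0.05 ] 109 153 240 291 1567
scene mug_mid 0.25 [468. 232.] [0.732 0.295 0.05 ] 434 499 199 290 2578
scene lamp 0.57 [416. 203.] [0.607 0.225 0.1  ] 329 471 133 251 6419
scene elbow_axis 0.88 [366. 173.] [0.54  0.093 0.251] 329 407 133 241 2774
1.35
```

```bash
python3 - <<'E'
import cv2
a=cv2.imread('pics/top0.png')[130:290,160:320]; cv2.imwrite('pics/tz.png',cv2.resize(a,(600,600),interpolation=cv2.INTER_CUBIC))
a=cv2.imread('pics/scene0.png')[120:300,310:510]; cv2.imwrite('pics/sz.png',cv2.resize(a,(660,594),interpolation=cv2.INTER_CUBIC))
E
```

```text
(no output)
```

View pics/tz.png

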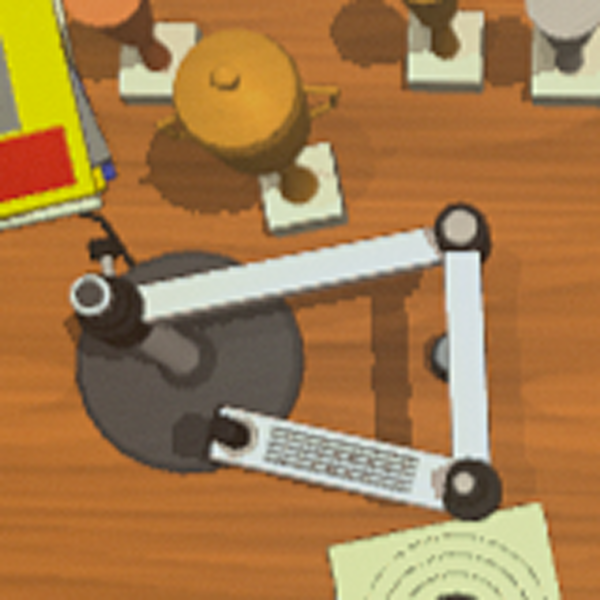

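View pics/sz.png

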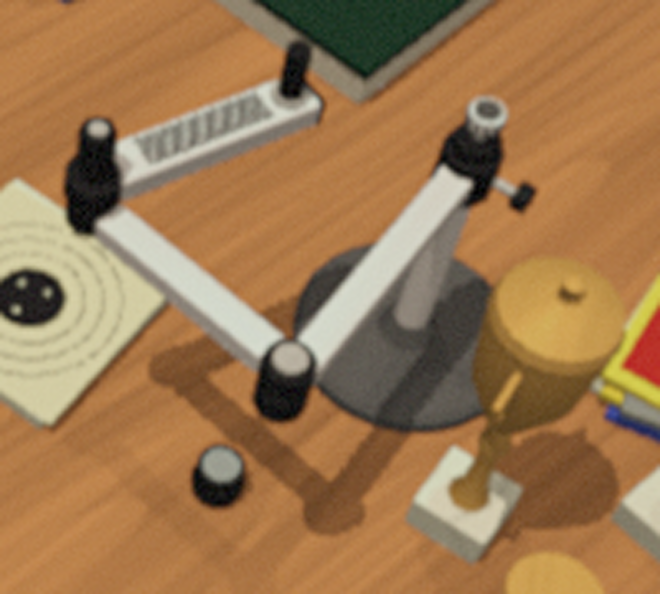

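View pics/wrist0.png

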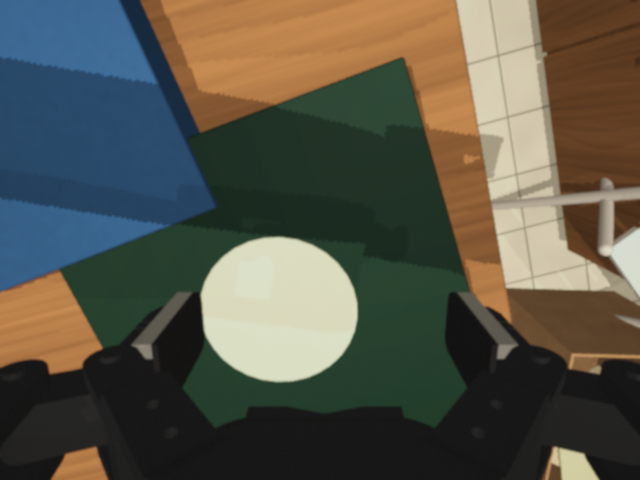

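```bash
python3 - <<'E'
from h import *
def tri(a,b):
    o1,d1=ray('top',a);o2,d2=ray('scene',b)
    d1/=np.linalg.norm(d1);d2/=np.linalg.norm(d2)
    t=np.linalg.lstsq(np.c_[d1,-d2],o2-o1,rcond=None)[0]
    p,q=o1+t[0]*d1,o2+t[1]*d2
    return (p+q)/2,np.linalg.norm(p-q)
D=dict(switch=((184.3,208.4),(457.9,153.3),.273),wrist=((283.5,258.5),(340,159),.321),handle=((220.8,245.2),(400.6,134.2),.324),elbow=((282.9,190.3),(398.8,228.5),.27))
for k,(a,b,z) in D.items():
    p,e=tri(a,b);print(k,p.round(4),round(e,4),atz('top',a,z).round(4),atz('scene',b,z).round(4))
E
```

```text
switch [0.6376 0.2765 0.2735] 0.0033 [0.6366 0.2753 0.273 ] [0.6382 0.2786 0.273 ]
wrist [0.5165 0.0314 0.3198] 0.0025 [0.5156 0.0303 0.321 ] [0.5179 0.0318 0.321 ]
handle [0.5454 0.1756 0.3232] 0.0065 [0.5432 0.1728 0.324 ] [0.5475 0.178  0.324 ]
elbow [0.6916 0.0433 0.254 ] 0.0044 [0.6862 0.0402 0.27  ] [0.6988 0.0358 0.27  ]
```

```bash
python3 - <<'E'
from h import *
print(atz('top',(220,150.8),.305),atz('scene',(483,208.2),.305), atz('top',(242,180),.03), tool([.637,.2765,.305]), ctrl.get_state()['time'])
E
python3 -m creep '[-1,-0.4,-1.5,0, -2.5,-1.1,-3,0, -4,-1.8,-3,0, -5.5,-2.4,-3,0, -7,-3.1,-3,0, -8.5,-3.7,-3,0, -10,-4.4,-3,0, -11.5,-5.1,-3,0, -13,-5.7,-3,0, -14.5,-6.4,-3,0, -16,-7,-3,0, -17.5,-7.7,-3,0, -19,-8.4,-3,0, -20.3,-8.9,-3,0, -21.2,-9.3,-3,0, -21.6,-9.5,-3,0, -21.6,-9.5,-3,0, -21.6,-9.5,-3,0]' 255 40
```

```text
[0.77034248 0.18843554 0.305     ] [0.78191399 0.18059943 0.305     ] [0.77407485 0.18333159 0.03      ] [-21.61171568  -9.54882072  -2.94619941] 1.35
time: 2.85
eef_pos: [0.6366, 0.2781, 0.3061]
tcp_rot: [0.135, 0.991, 0.0, -0.001]
contact_force: [-0.3, 0.5, 0.8]
opening: -0.0
```

```bash
python3 -m creep '[0,0,0.5,0, 0,0,1,0, 0,0,1.2,0, 0,0,1.3,0, 0,0,1.4,0, 0,0,1.5,0, 0,0,1.6,0, 0,0,1.7,0,0,0,1.7,0]'; python3 - <<'E'
from h import *
cv2.imwrite('pics/w1.png',imaging.read_camera('wrist')[:,:,::-1])
cv2.imwrite('pics/s1.png',imaging.read_camera('scene')[:,:,::-1])
E
```

```text
time: 3.6
eef_pos: [0.6372, 0.2782, 0.2639]
tcp_rot: [0.134, 0.991, 0.001, 0.0]
contact_force: [-1.7, 2.6, 3.8]
opening: -0.003
```

View pics/w1.png

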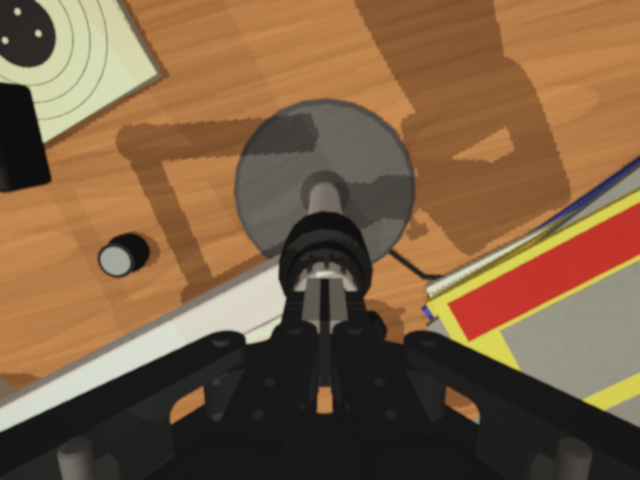

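View pics/s1.png

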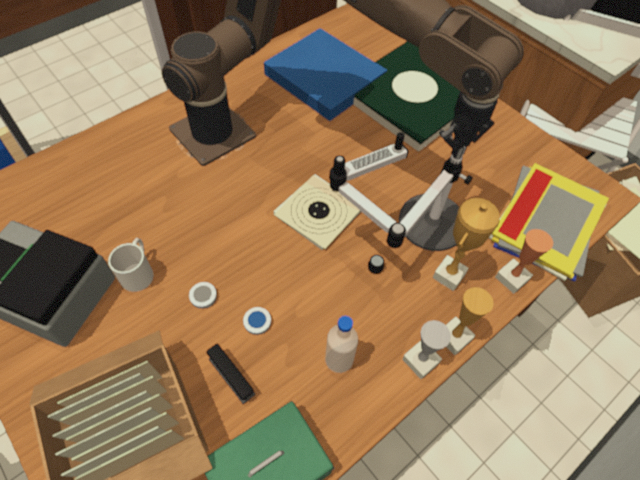

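The wrist view shows the fingertips centred on the knob (about 325,275), and nothing else has moved. I'll press until the force rises.

```bash
python3 -m creep '[0,0,0.05,0,0,0,0.1,0,0,0,0.1,0]';python3 -m creep '[0,0,0.05,0,0,0,0.1,0,0,0,0.1,0]'
```

```text
time: 3.95
eef_pos: [0.6375, 0.2778, 0.2621]
tcp_rot: [0.135, 0.991, 0.0, 0.001]
contact_force: [-1.6, 2.9, 4.2]
opening: 0.002
time: 4.2
eef_pos: [0.6375, 0.2778, 0.2619]
tcp_rot: [0.134, 0.991, 0.0, 0.001]
contact_force: [-5.0, 1.1, 9.4]
opening: -0.003
```

```bash
python3 -m creep '[0,0,0.08,0,0,0,0.16,0,0,0,0.16,0,0,0,0.16,0]'; python3 -m creep '[0,0,-0.5,0, 0,0,-1,0, 0,0,-2,0, 0,0,-3,0, 0,0,-3,0,0,0,-3,0]'; python3 - <<'E'
from h import *
for H in ([.5165,.031],[.5454,.1756],[.6376,.2765]): pass
W=np.array([.5165,.031]);H=np.array([.5454,.1756])
t=np.arctan2(*(H-W)[::-1]);print(np.degrees(t))
# pusher 45mm behind (ccw of) handle
P=H+.045*np.array([-np.sin(t),np.cos(t)]);print(P,tool([*P,.35]),tool([*P,.289]))
E
```

```text
time: 4.53
eef_pos: [0.6376, 0.2779, 0.2618]
tcp_rot: [0.134, 0.991, 0.001, 0.002]
contact_force: [-7.8, -1.2, 19.1]
opening: -0.0
time: 5.03
eef_pos: [0.638, 0.2774, 0.3315]
tcp_rot: [0.135, 0.991, 0.0, 0.002]
contact_force: [0.4, -0.0, -1.4]
opening: -0.003
78.6976876588665
[0.5012727  0.18441936] [ 4.27431704 -5.04472753 -0.759862  ] [ 4.28269914 -5.04735156  1.68012219]
```

```bash
python3 -m creep '[0.5,-0.5,-1,0, 1.2,-1.3,-1,-0.4, 2,-2.3,-1,-0.8, 2.9,-3.3,-1,-0.8, 3.6,-4.2,-1,-0.8, 4.1,-4.8,-1,-0.8, 4.3,-5,-1,-0.8, 4.3,-5,-0.5,-0.8, 4.3,-5,0.3,-0.8, 4.3,-5,1,-0.8, 4.3,-5,1.5,-0.8, 4.3,-5,1.68,-0.8,4.3,-5,1.68,-0.8,4.3,-5,1.68,-0.8]'; python3 - <<'E'
from h import *
cv2.imwrite('pics/w2.png',imaging.read_camera('wrist')[:,:,::-1])
cv2.imwrite('pics/s2.png',cv2.resize(imaging.read_camera('scene')[100:300,250:520,::-1],(800,592)))
E
```

```text
time: 6.2
eef_pos: [0.5005, 0.1861, 0.2876]
tcp_rot: [0.1, 0.995, -0.0, -0.0]
contact_force: [-0.2, 0.8, 0.9]
opening: -0.001
```

View pics/w2.png

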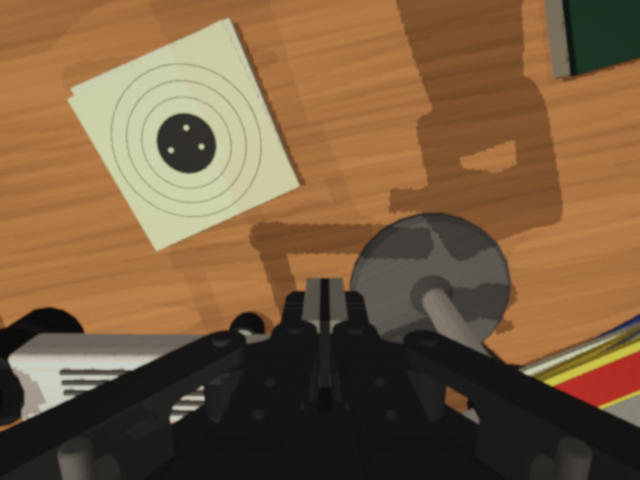

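View pics/s2.png

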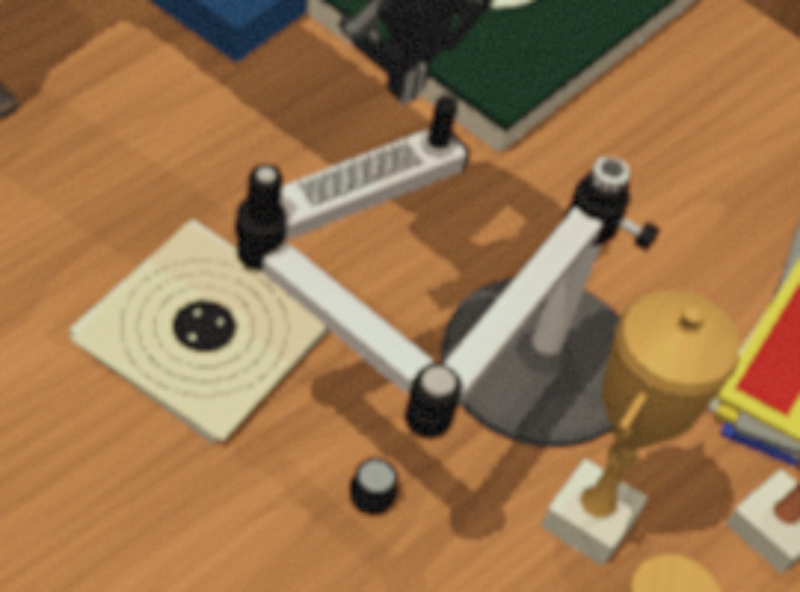

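```bash
cat >> h.py <<'E'
def arc(c,r,d,ths,z,phi0,n=2):
    s=ctrl.get_state();yt=R.from_quat(s['tcp_rot']).apply([0,1,0]);ph=np.degrees(np.arctan2(yt[1],yt[0]))
    for th in ths:
        t=np.radians(th);P=np.array(c)+r*np.array([np.cos(t),np.sin(t)])+d*np.array([-np.sin(t),np.cos(t)])
        turn=-(((th+phi0)-ph+180)%360-180)/5
        print(th,P.round(3),tool([*P,z]).round(2),round(turn,2))
E
python3 - <<'E'
from h import *
arc([.5165,.031],.15,.021,[88,84,80,76,72,68,64,60,55,50,45,40],.288,0)
E
```

```text
88 [0.501 0.182] [-0.03 -0.18  0.04] -1.89
84 [0.511 0.182] [-0.44 -0.07  0.04] -1.09
80 [0.522 0.182] [-0.85  0.02  0.04] -0.29
76 [0.532 0.182] [-1.27  0.07  0.04] 0.51
72 [0.543 0.18 ] [-1.69  0.1   0.04] 1.31
68 [0.553 0.178] [-2.12  0.09  0.04] 2.11
64 [0.563 0.175] [-2.54  0.06  0.04] 2.91
60 [0.573 0.171] [-2.96 -0.    0.04] 3.71
55 [0.585 0.166] [-3.47 -0.12  0.04] 4.71
50 [0.597 0.159] [-3.97 -0.29  0.05] 5.71
45 [0.608 0.152] [-4.46 -0.49  0.05] 6.71
40 [0.618 0.144] [-4.93 -0.74  0.05] 7.71
```

```bash
python3 -m creep '[-0.4,-0.1,0,-0.5, -0.85,0,0,-0.2, -1.27,0.07,0,0.5, -1.69,0.1,0,1.3, -2.12,0.09,0,2.1, -2.54,0.06,0,2.9, -2.96,0,0,3.7, -3.47,-0.12,0,4.7, -3.97,-0.29,0,5.7, -4.46,-0.49,0,6.7, -4.93,-0.74,0,7.7, -4.93,-0.74,0,7.7]'; python3 - <<'E'
from h import *
cv2.imwrite('pics/s3.png',cv2.resize(imaging.read_camera('scene')[100:300,250:520,::-1],(800,592)))
arc([.5165,.031],.15,.021,[40,36,32,28,24,20,16,12,8,6,4,2,0],.288,0)
E
```

```text
time: 7.3
eef_pos: [0.619, 0.1421, 0.2889]
tcp_rot: [0.424, 0.906, 0.0, 0.001]
contact_force: [-0.5, -0.2, 0.6]
opening: 0.001
40 [0.618 0.144] [0.03 0.01 0.03] 0.01
36 [0.626 0.136] [-0.39  0.05  0.03] 0.81
32 [0.633 0.128] [-0.81  0.07  0.03] 1.61
28 [0.639 0.12 ] [-1.24  0.05  0.03] 2.41
24 [0.645 0.111] [-1.66  0.01  0.03] 3.21
20 [0.65  0.102] [-2.07 -0.07  0.03] 4.01
16 [0.655 0.093] [-2.48 -0.17  0.03] 4.81
12 [0.659 0.083] [-2.88 -0.3   0.03] 5.61
8 [0.662 0.073] [-3.28 -0.46  0.03] 6.41
6 [0.663 0.068] [-3.47 -0.55  0.03] 6.81
4 [0.665 0.062] [-3.66 -0.65  0.03] 7.21
2 [0.666 0.057] [-3.84 -0.75  0.03] 7.61
0 [0.666 0.052] [-4.02 -0.86  0.03] 8.01
```

View pics/s3.png

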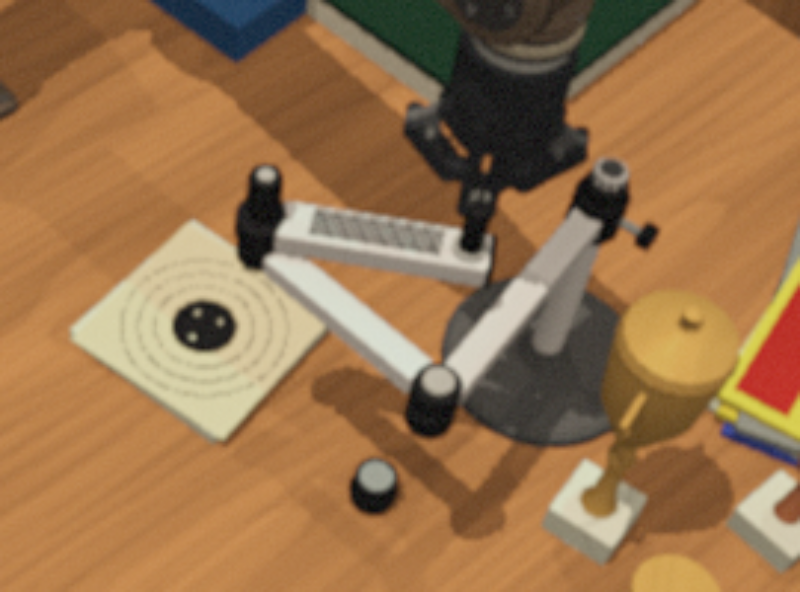

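```bash
python3 -m creep '[-0.39,0.05,0,0.8, -0.81,0.07,0,1.6, -1.24,0.05,0,2.4, -1.66,0.01,0,3.2, -2.07,-0.07,0,4, -2.48,-0.17,0,4.8, -2.88,-0.3,0,5.6, -3.1,-0.38,0,6, -3.28,-0.46,0,6.4, -3.38,-0.5,0,6.6,-3.47,-0.55,0,6.8,-3.56,-0.6,0,7,-3.56,-0.6,0,7]'; python3 - <<'E'
from h import *
cv2.imwrite('pics/s4.png',cv2.resize(imaging.read_camera('scene')[100:300,250:520,::-1],(800,592)))
arc([.5165,.031],.15,.021,[8,6,4,2,0],.288,0)
E
```

```text
time: 8.43
eef_pos: [0.6631, 0.0655, 0.2884]
tcp_rot: [0.675, 0.738, 0.0, 0.0]
contact_force: [-0.2, -0.2, 0.4]
opening: -0.001
8 [0.662 0.073] [ 0.29 -0.01  0.  ] -0.58
6 [0.663 0.068] [0.08 0.03 0.  ] -0.18
4 [0.665 0.062] [-0.13  0.06  0.  ] 0.22
2 [0.666 0.057] [-0.34  0.08  0.  ] 0.62
0 [0.666 0.052] [-0.55  0.09  0.  ] 1.02
```

View pics/s4.png

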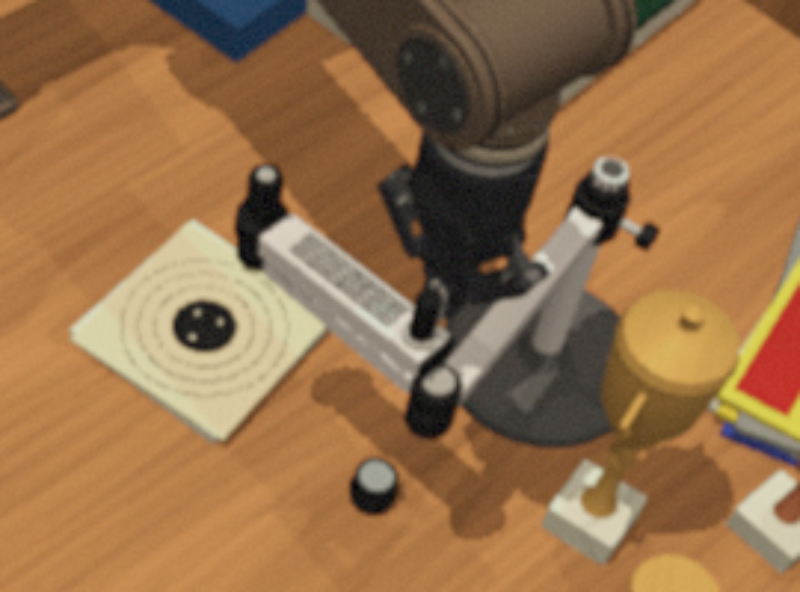

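Nearly folded. I'll push in small steps until the force rises at the stop.

```bash
for i in 1; do python3 -m creep '[-0.1,0.05,0,0.1, -0.15,0.06,0,0.2,-0.15,0.06,0,0.2,-0.15,0.06,0,0.2]'; python3 -m creep '[-0.05,0,0,0.1, -0.1,0,0,0.2,-0.1,0,0,0.2,-0.1,0,0,0.2]';python3 -m creep '[-0.05,0,0,0, -0.1,0,0,0,-0.1,0,0,0,-0.1,0,0,0]'; done
```

```text
time: 8.82
eef_pos: [0.6645, 0.0624, 0.2877]
tcp_rot: [0.682, 0.732, -0.0, -0.001]
contact_force: [-1.8, 3.2, 1.0]
opening: -0.001
time: 9.15
eef_pos: [0.6647, 0.0623, 0.2878]
tcp_rot: [0.688, 0.726, 0.002, -0.002]
contact_force: [-1.9, 9.1, 1.2]
opening: -0.003
time: 9.48
eef_pos: [0.6647, 0.0623, 0.2878]
tcp_rot: [0.687, 0.726, 0.004, -0.004]
contact_force: [-1.7, 14.0, 0.5]
opening: -0.0
```

```bash
python3 -m creep '[0.3,0,0,0, 0.6,0,-0.5,0, 0.6,0,-1.5,0, 0.6,0,-2.8,0, 0.6,0,-2.8,0]'; python3 - <<'E'
from h import *
i=imaging.read_camera('top'); cv2.imwrite('pics/t5.png',cv2.resize(i[130:290,160:320,::-1],(600,600),interpolation=cv2.INTER_CUBIC))
print(tool([.5195,-.016,.358]),tool([.5195,-.016,.289]))
arc([.69,.043],.175,.046,[183.8],.36,180)
E
```

```text
time: 9.9
eef_pos: [0.6668, 0.0712, 0.3674]
tcp_rot: [0.688, 0.725, 0.004, 0.006]
contact_force: [-0.3, 0.0, 2.7]
opening: 0.001
[-3.17346711 -6.05003168  0.2104983 ] [-3.16566695 -6.08116182  2.97031172]
183.8 [ 0.518 -0.014] [-3.11 -6.09  0.13] -0.16
```

View pics/t5.png

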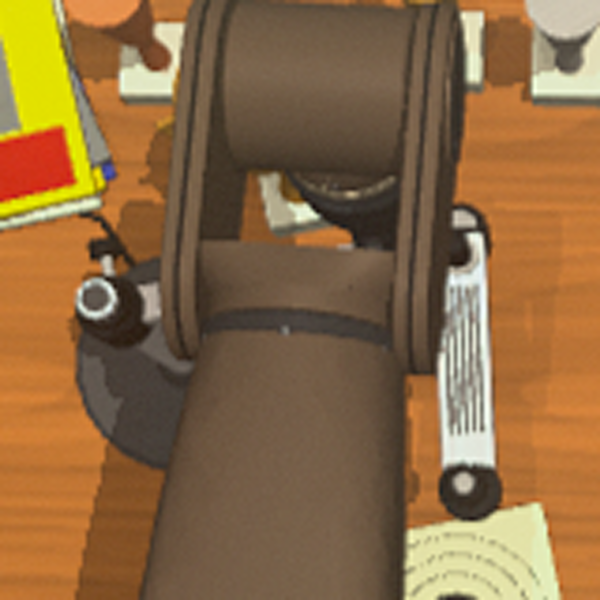

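```bash
python3 -m creep '[-0.4,-0.7,0,0, -0.9,-1.7,0,0, -1.4,-2.8,0,0, -2,-3.9,0,0, -2.6,-5,0,0, -3,-5.8,0,0, -3.15,-6.07,0,0, -3.15,-6.07,0.4,0, -3.15,-6.07,1.2,0, -3.15,-6.07,2,0, -3.15,-6.07,2.7,0, -3.15,-6.07,2.95,0, -3.15,-6.07,2.95,0,-3.15,-6.07,2.95,0]'; python3 - <<'E'
from h import *
cv2.imwrite('pics/s5.png',cv2.resize(imaging.read_camera('scene')[100:300,250:520,::-1],(800,592)))
arc([.691,.043],.175,.024,[193,190,187,184,181,178,175,171,167,163,159,155,151,147,143],.288,180)
E
```

```text
time: 11.12
eef_pos: [0.5175, -0.0146, 0.2838]
tcp_rot: [0.688, 0.726, -0.0, -0.0]
contact_force: [0.5, -0.1, 1.2]
opening: 0.005
193 [ 0.526 -0.02 ] [-0.22  0.31 -0.13] -1.99
190 [ 0.523 -0.011] [ 0.14  0.21 -0.13] -1.39
187 [ 0.52  -0.002] [ 0.5   0.12 -0.13] -0.79
184 [0.518 0.007] [ 0.86  0.06 -0.13] -0.19
181 [0.516 0.016] [ 1.23  0.01 -0.13] 0.41
178 [0.515 0.025] [ 1.6  -0.02 -0.13] 1.01
175 [0.515 0.034] [ 1.97 -0.03 -0.13] 1.61
171 [0.514 0.047] [ 2.46 -0.01 -0.13] 2.41
167 [0.515 0.059] [ 2.95  0.05 -0.13] 3.21
163 [0.517 0.071] [ 3.43  0.14 -0.13] 4.01
159 [0.519 0.083] [ 3.91  0.26 -0.13] 4.81
155 [0.522 0.095] [ 4.38  0.41 -0.13] 5.61
151 [0.526 0.107] [ 4.84  0.6  -0.13] 6.41
147 [0.531 0.118] [ 5.28  0.82 -0.13] 7.21
143 [0.537 0.129] [ 5.71  1.06 -0.13] 8.01
```

View pics/s5.png

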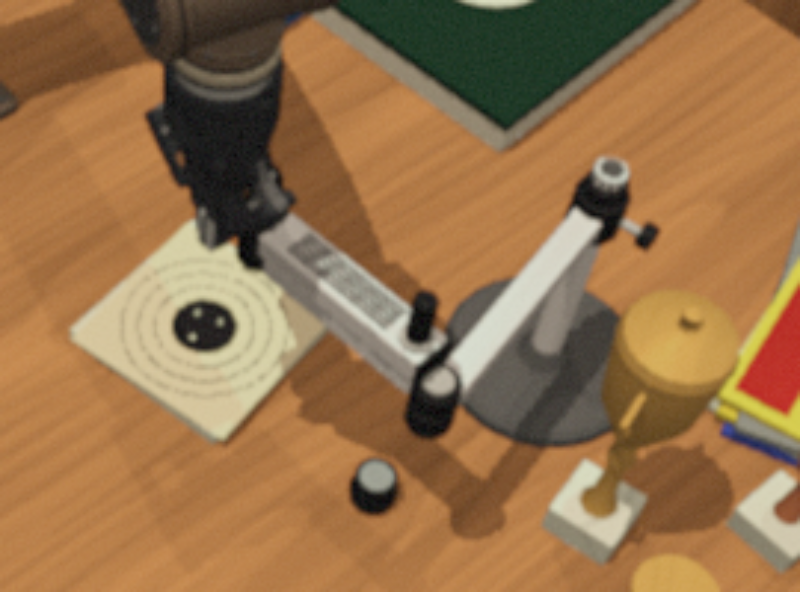

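```bash
python3 -m creep '[0.2,0.1,-0.3,-0.6, 0.5,0.12,-0.3,-0.4, 0.86,0.06,-0.3,-0.1, 1.23,0.01,-0.3,0.4, 1.6,-0.02,-0.3,1, 1.97,-0.03,-0.3,1.6, 2.2,-0.02,-0.3,2, 2.46,-0.01,-0.3,2.4, 2.7,0.02,-0.3,2.8, 2.95,0.05,-0.3,3.2, 3.2,0.1,-0.3,3.6, 3.43,0.14,-0.3,4, 3.67,0.2,-0.3,4.4, 3.91,0.26,-0.3,4.8, 4.15,0.34,-0.3,5.2, 4.38,0.41,-0.3,5.6, 4.61,0.5,-0.3,6, 4.84,0.6,-0.3,6.4, 4.84,0.6,-0.3,6.4]'; python3 - <<'E'
from h import *
cv2.imwrite('pics/s6.png',cv2.resize(imaging.read_camera('scene')[100:300,250:520,::-1],(800,592)))
arc([.691,.043],.175,.024,[151,147,143,139,135,131,127,123,119,115,112,109,106,103],.291,180)
E
```

```text
time: 12.75
eef_pos: [0.5261, 0.1066, 0.2938]
tcp_rot: [0.861, 0.508, 0.0, 0.001]
contact_force: [-1.9, -3.5, 2.6]
opening: -0.002
151 [0.526 0.107] [ 0.01 -0.    0.1 ] 0.02
147 [0.531 0.118] [ 0.5  -0.05  0.1 ] 0.82
143 [0.537 0.129] [ 0.99 -0.07  0.1 ] 1.62
139 [0.543 0.14 ] [ 1.49 -0.05  0.1 ] 2.42
135 [0.55 0.15] [1.98 0.01 0.1 ] 3.22
131 [0.558 0.159] [2.46 0.1  0.1 ] 4.02
127 [0.567 0.168] [2.94 0.22 0.1 ] 4.82
123 [0.576 0.177] [3.41 0.37 0.1 ] 5.62
119 [0.585 0.184] [3.86 0.56 0.1 ] 6.42
115 [0.595 0.191] [4.31 0.78 0.1 ] 7.22
112 [0.603 0.196] [4.63 0.96 0.1 ] 7.82
109 [0.611 0.201] [4.94 1.16 0.1 ] 8.42
106 [0.62  0.205] [5.24 1.38 0.1 ] 9.02
103 [0.628 0.208] [5.53 1.61 0.11] 9.62
```

View pics/s6.png

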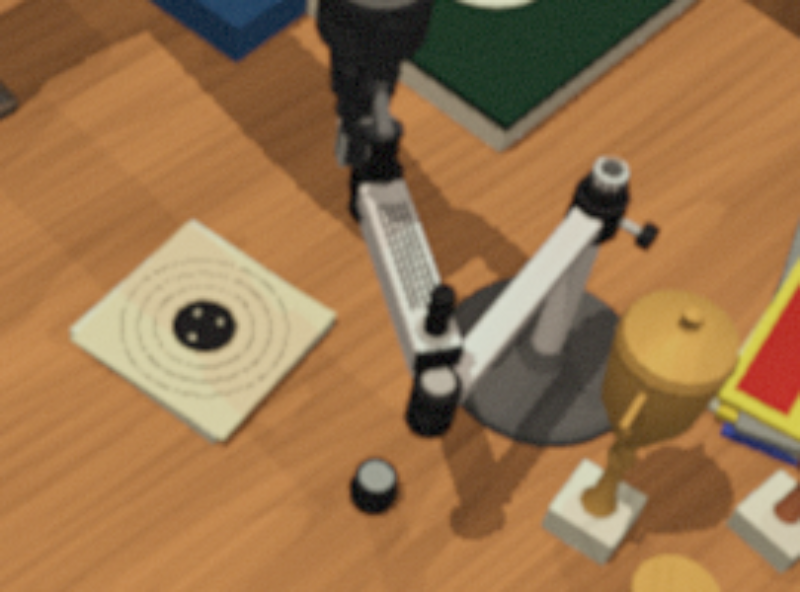

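```bash
python3 -m creep '[0.25,-0.03,0.05,0.4, 0.5,-0.05,0.1,0.8, 0.74,-0.06,0.1,1.2, 0.99,-0.07,0.1,1.6, 1.24,-0.06,0.1,2, 1.49,-0.05,0.1,2.4, 1.73,-0.02,0.1,2.8, 1.98,0.01,0.1,3.2, 2.22,0.05,0.1,3.6, 2.46,0.1,0.1,4, 2.7,0.16,0.1,4.4, 2.94,0.22,0.1,4.8, 3.18,0.3,0.1,5.2, 3.41,0.37,0.1,5.6, 3.64,0.46,0.1,6, 3.86,0.56,0.1,6.4, 4.09,0.67,0.1,6.8, 4.31,0.78,0.1,7.2, 4.47,0.87,0.1,7.5, 4.63,0.96,0.1,7.8]'; python3 - <<'E'
from h import *
cv2.imwrite('pics/s7.png',cv2.resize(imaging.read_camera('scene')[100:300,250:520,::-1],(800,592)))
arc([.691,.043],.175,.024,[112,110,108,106,105,104,103,102],.291,180)
E
```

```text
time: 14.47
eef_pos: [0.6023, 0.1964, 0.2907]
tcp_rot: [0.982, 0.191, -0.001, 0.0]
contact_force: [-4.9, -2.3, 3.7]
opening: -0.003
112 [0.603 0.196] [ 0.    0.02 -0.02] -0.0
110 [0.609 0.199] [ 0.25 -0.01 -0.02] 0.4
108 [0.614 0.202] [ 0.49 -0.03 -0.02] 0.8
106 [0.62  0.205] [ 0.74 -0.04 -0.02] 1.2
105 [0.623 0.206] [ 0.86 -0.04 -0.02] 1.4
104 [0.625 0.207] [ 0.99 -0.04 -0.02] 1.6
103 [0.628 0.208] [ 1.11 -0.04 -0.02] 1.8
102 [0.631 0.209] [ 1.23 -0.04 -0.02] 2.0
```

View pics/s7.png

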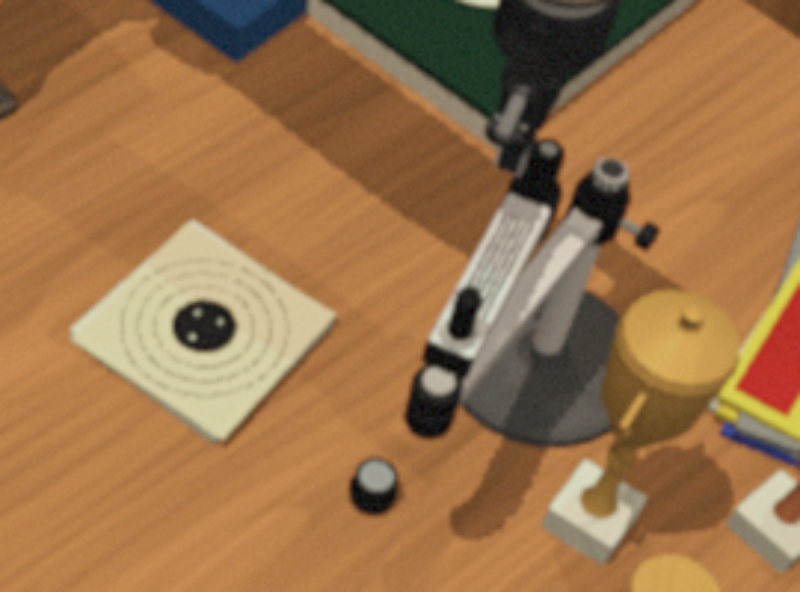

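```bash
python3 -m creep '[0.12,0,0,0.2, 0.25,-0.01,0,0.4, 0.37,-0.02,0,0.6, 0.49,-0.03,0,0.8, 0.62,-0.03,0,1, 0.74,-0.04,0,1.2, 0.86,-0.04,0,1.4, 0.93,-0.04,0,1.5, 0.99,-0.04,0,1.6, 0.99,-0.04,0,1.6]'; python3 -m creep '[0.06,0,0,0.1, 0.12,0,0,0.2,0.12,0,0,0.2]';  python3 -m creep '[0.06,0,0,0.1, 0.12,0,0,0.2,0.12,0,0,0.2]'
```

```text
time: 15.35
eef_pos: [0.6248, 0.2073, 0.2902]
tcp_rot: [0.992, 0.123, -0.0, -0.001]
contact_force: [-4.3, -0.3, 3.1]
opening: 0.002
time: 15.6
eef_pos: [0.6275, 0.2081, 0.2898]
tcp_rot: [0.993, 0.114, -0.0, -0.001]
contact_force: [-4.9, -0.1, 3.8]
opening: 0.002
time: 15.85
eef_pos: [0.6302, 0.209, 0.2897]
tcp_rot: [0.994, 0.105, -0.001, -0.001]
contact_force: [-5.6, 1.0, 2.5]
opening: 0.003
```

```bash
python3 -m creep '[0.06,0,0,0.1, 0.12,0,0,0.1,0.12,0,0,0.1]';  python3 -m creep '[0.06,0,0,0, 0.12,0,0,0,0.12,0,0,0]'; python3 -m creep '[0.06,0,0,0, 0.12,0,0,0,0.12,0,0,0]';python3 - <<'E'
from h import *
cv2.imwrite('pics/s8.png',cv2.resize(imaging.read_camera('scene')[100:300,250:520,::-1],(800,592)))
E
```

```text
time: 16.1
eef_pos: [0.6302, 0.2092, 0.2897]
tcp_rot: [0.995, 0.101, -0.006, -0.0]
contact_force: [-15.5, -1.3, 6.5]
opening: 0.002
time: 16.35
eef_pos: [0.6302, 0.2091, 0.2898]
tcp_rot: [0.995, 0.102, -0.01, 0.0]
contact_force: [-25.0, -4.5, 9.5]
opening: 0.001
time: 16.6
eef_pos: [0.6302, 0.2091, 0.2898]
tcp_rot: [0.995, 0.102, -0.015, 0.001]
contact_force: [-34.2, -6.2, 12.8]
opening: 0.0
```

View pics/s8.png

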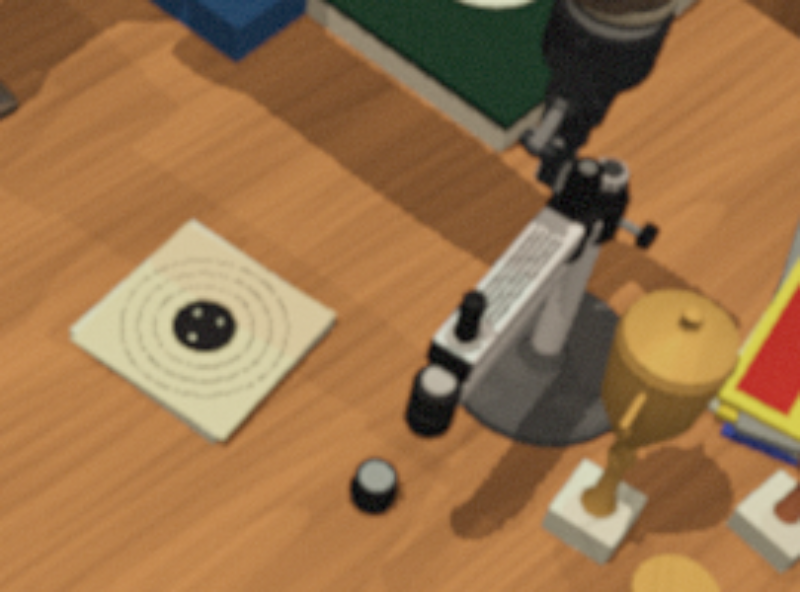

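```bash
python3 -m creep '[-0.2,0,0,0, -0.4,0,0,0, -0.7,0,0,0, -1.2,0,0,0, -1.6,0,0,0, -1.6,0,-0.6,0, -1.6,0,-1.6,0, -1.8,0,-3,0, -2.5,0,-4,0, -3.5,0,-4,0, -4.5,0,-4,0, -5.5,0,-4,0, -6.5,0,-4,0, -7,0,-4,0, -7,0,-4,0]'; python3 - <<'E'
from h import *
cv2.imwrite('pics/s9.png',cv2.resize(imaging.read_camera('scene')[100:300,250:520,::-1],(800,592)))
i=imaging.read_camera('top'); cv2.imwrite('pics/t9.png',cv2.resize(i[130:290,160:320,::-1],(600,600),interpolation=cv2.INTER_CUBIC)); cv2.imwrite('pics/t9f.png',i[:,:,::-1])
print(ctrl.get_state()['time'])
E
```

```text
time: 17.9
eef_pos: [0.4671, 0.1747, 0.3899]
tcp_rot: [0.995, 0.101, 0.002, -0.0]
contact_force: [0.4, -0.7, 0.9]
opening: -0.0
18.0
```

View pics/s9.png

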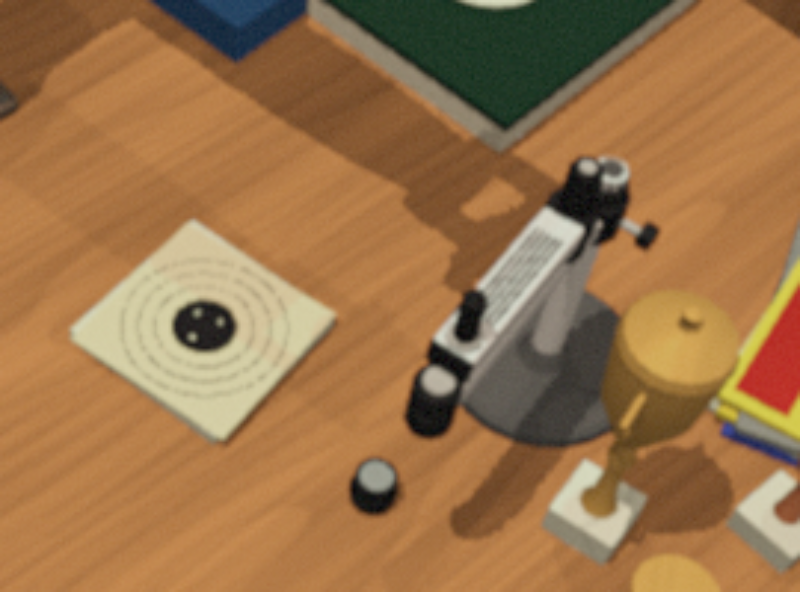

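View pics/t9f.png

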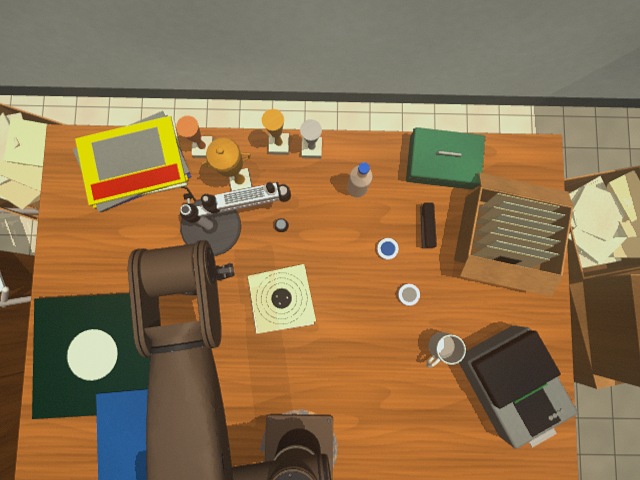

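View pics/t9.png

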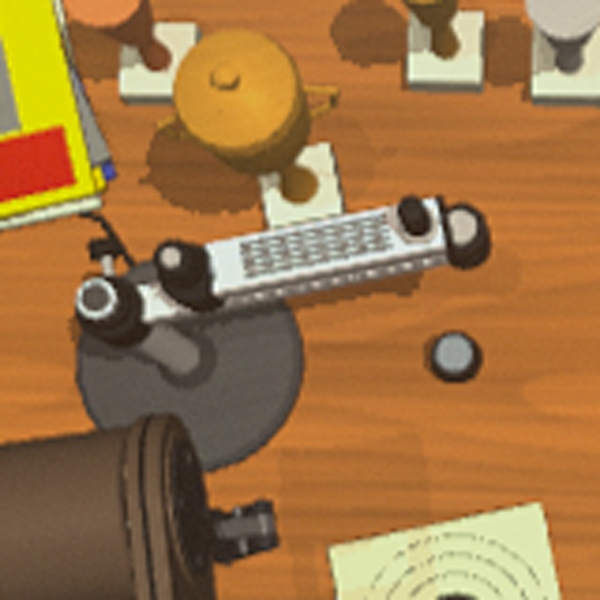

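```bash
python3 - <<'E'
from h import *
f=lambda u,v,z:atz('top',(160+u/3.75,130+v/3.75),z)
W=f(170,258,.321);H=f(409,213,.324);C=f(96,298,.262);E=np.array([.6915,.043,0])
g=lambda a,b:np.degrees(np.arctan2(b[1]-a[1],b[0]-a[0]))
print(W,H,C,'head',g(W,H),'forearm',g(W,E),'lower',g(C,E))
s=lambda u,v,z:atz('scene',(250+u/800*270,100+v/592*200),z)
W=s(587,167,.321);H=s(475,298,.324);C=s(613,172,.262);print(W,H,C,g(W,H),g(W,E),g(C,E))
# prediction of head outline if perfectly folded
i=cv2.imread('pics/t9.png')
C=np.array([.637,.277]);u=E[:2]-C;u/=np.linalg.norm(u);n=np.array([-u[1],u[0]]);Wp=E[:2]-.175*u
for a,b in((0,.017),(.168,.017),(0,-.017),(.168,-.017)):
    p=proj('top',[*(Wp+a*u+b*n),.279])[0];cv2.circle(i,tuple(int(x) for x in (p-[160,130])*3.75),4,(0,0,255),1)
cv2.imwrite('pics/t9o.png',i)
E
```

```text
[0.65039169 0.2134924  0.321     ] [0.68060233 0.06765337 0.324     ] [0.63624565 0.27539764 0.262     ] head -78.29667248174694 forearm -76.44386443207945 lower -76.62580003218604
[0.65285817 0.2138961  0.321     ] [0.68645747 0.06765148 0.324     ] [0.64149214 0.27563524 0.262     ] -77.06098896348847 -77.25893255701992 -77.86817286153509
```

View pics/t9o.png

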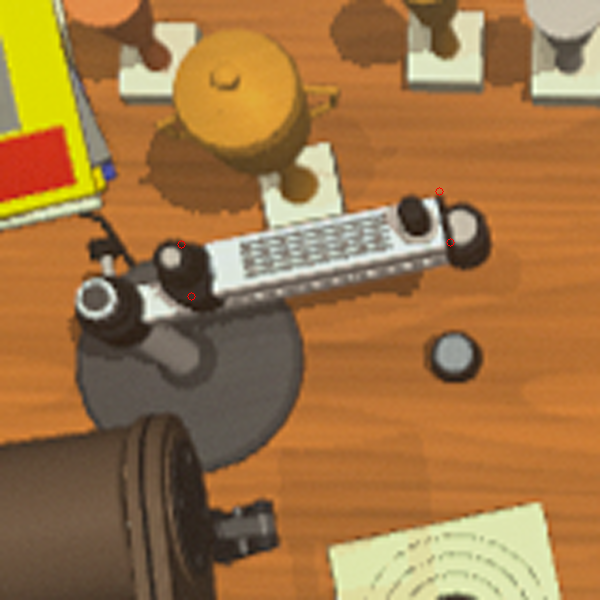

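```bash
python3 - <<'E'
from h import *
a=cv2.imread('pics/top0.png').astype(int);b=cv2.imread('pics/t9f.png').astype(int)
d=abs(a-b).mean(2)
for n,(x0,x1,y0,y1) in dict(trophy=(205,252,137,182),bottle=(345,375,160,200),mug=(420,470,330,370)).items(): print(n,d[y0:y1,x0:x1].mean(),d[y0:y1,x0:x1].max())
print(ctrl.get_state()['contact_force'],ctrl.sign_off())
E
```

```text
trophy 5.1397951142632 12.333333333333334
bottle 5.362222222222223 11.333333333333334
mug 5.254333333333334 12.666666666666666
the job is handed in; nothing more can be done
[ 0.02984594 -0.78994263  0.49052041] None
```

The lamp is put away and the job is handed in, at about 18 s of the 69 s allowed. I used closed fingertips for every step, in the order you asked:

- **Switch:** I pushed the knob down to its stop. The fingertips stopped at about 262 mm with the force rising to 19 N.
- **Light head:** I swung it clockwise by its handle onto its stop. It stopped moving while the force rose to 14 N.
- **Forearm:** I then swung it clockwise by the wrist knob onto its stop. It stopped moving at about 35 N on the fingertips.
- **Clear of the lamp:** I backed off and moved the arm clear before handing in.

**Last checks:**
- **Alignment:** In the last pictures, head, forearm and lower arm lie in line one above the other. The top camera gave directions of -78.3°, -76.4° and -76.6°, and the scene camera -77.1°, -77.3° and -77.9°. They differ by up to about 2°, which I put down to pixel-reading error. I did not push the head again after folding the forearm.
- **Trophy, bottle and mug:** Before-and-after top pictures differ only by image noise around all three, so they stand where they were.

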